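# Zero the telescoping gauge arm and hold it at the mark

## Robot

A 6-joint arm with a two-finger parallel gripper is mounted at the origin on the work surface. World frame = base frame: x ahead of the robot, y to its left, z up, the work surface at z = 0. Lengths are in m, angles in rad, forces in N, time in s.
With the tool pointing down it reaches from about 0.325 to 0.775 m from the base axis. Payload 5.5 kg.
Tool frame: the origin (TCP) lies midway between the tips of the shut fingers; the grasp point (between the pads) lies 19 mm behind it (env.grasp_offset is the distance from the TCP to the grasp point, in m); z points along the fingers, y is the line along which they close (so a half turn about z gives the same grasp; the last joint's range is limited). The gripper opens to 85 mm and grips with 20 to 120 N. Pads are 22 mm wide; open, the fingers measure 114 mm over their backs; the gripper's body (76 mm by 85 mm) begins 54 mm behind the grasp point. The pads swing forward as they close: fully open they stand 13 mm farther back than shut.
Start: joints at [-1.348, 0.091, 1.231, -0, 1.82, -0.057], TCP at [0.166, -0.577, 0.231] pointing down, gripper open.
Joint ranges: [-2.87, 2.87], [-0.86, 2.18], [0.17, 2.46], [-1.51, 4.65], [0.06, 2.69], [-2.65, 2.65]. Speed limits (rad/s): [2.57, 2.57, 3.01, 3.14, 3.14, 3.14].

## Interface

Orientations are given as a rotation vector (axis times angle).
In Python, from workcell import sensors, capture, env, spotter gives the robot as it stands.
- The arm moves only by the tool carry_out, never from a script. Its argument "series" is text: rows parted by semicolons, each of 5 numbers parted by spaces: the shift along the tool's x, y, z scaled (see below), then the turn about the tool's z scaled (see below), then the opening, from -1 (shut) to 1 (fully open). A call has 1 to 12 rows; each row shifts and turns the commanded pose from where the row before left it, along the tool's axes as they then stand; what a row does not reach is not made up. The controller multiplies each number of a shift by 20 cm and each number of a turn by 30 degrees. A row lasts 1/10 s, in which the tool goes at most 50 mm and 8.59 degrees, less where a joint would pass 70% of its speed; a pose out of reach is approached as far as the arm can. A call with a number of a shift or a turn outside -1 to 1 is refused whole. A call with a gripper value outside its range is refused whole. The fingers move at their own pace and stop on an object; "newtons" is the grip in N (left out, the last holds). Time passes only in rows, so rows that do not move let the fingers close. It gives the time, the measured TCP pose, the force, the opening and the grip force at its end, in the units of the state.
- sensors.observe(): the state, without advancing time (a new reading comes with each control period).
- capture(name): name is "side" or "top" or "wrist"; returns a dict with "image" (480x640x3 uint8, red, green, blue), "camera_matrix" (3x3 intrinsics, pixels), "extrinsics" (4x4, takes a point from world to camera coordinates). Camera axes: x right, y up, looking along -z (the intrinsics and any distortion apply to the point x, -y, -z); pixel columns grow to the right and rows downward; lengths in m; the calibration is good to about 2 mm. The wrist camera is an equidistant fisheye: a pixel r from the principal point sees the ray r / f radians off the axis. A picture is of the moment at which its call begins. There is no depth.
- env.hand_in(): hands the job in; it is judged then, once.
Trained networks look in the newest picture that a camera, given by its name, has taken for a name from the list of things; names that differ only in an ending like _2 or _b are one class to them, and where a whole thing is asked for, a point or a joint stands for the part that bears it (a point fixed in the world has none). Each returns a list of dicts, best first, with "p" (0 to 1); they miss things now and then, are a little off and sometimes report something else, mostly with a low value. They report only what shows in the picture. A call takes as long as a camera call.
- spotter.outline_of(camera, name): "pixels" (480x640 bool, what is visible of it) and "rect" ([left, top, width, height] in pixels, round what is visible of it).
- spotter.landmark_of(camera, name): "point" ([column, row] in pixels: a listed point, or the origin of a listed thing).
The state is a dict: "t": time; "joints": joint angles; "dq": joint speeds; "effort": joint torques, N m; "eef_pos": TCP position; "tool_rot": TCP orientation; "wrist_force": force on the tool from outside, world axes, zero at the start; "torque": the same for the moment, N m; "grip_width": opening from 0.0 (shut) to 1.0 (fully open); "finger_force": force on a finger pad.
Only numpy, scipy, OpenCV 4.12 (cv2) and the standard library are available. Lean on these libraries where they do the work, as an engineer would, in place of code of your own. Each camera call takes 0.05 s, during which the arm holds its last target. There are 200 camera calls.

## Task

Set the telescoping gauge on the modelling table for measuring the clay head: pinch its grip head so that the lock button is squeezed in, push the arm gently into its sleeve until you feel it seat on the stop, then, with the button squeezed, draw the arm out until its pointer lines up with the mark on the sliding rider of the scale. Finish while still holding it there, still, with the button squeezed; never force the arm while it is locked, do not shift the rider, and leave the things lying around where they are.

Things in the scene. Friction and masses are not known exactly. Their poses are not given: they have to be found in the camera images.
- gauge: Fixed gauge; origin on the table. Its +x is the way the arm draws OUT, z up. Wooden bed x -210 to 210, y -75 to 30 mm, top 30 mm above the table; on it at y -70 to -46 a scale strip, a tick each 5 mm. A clay head stands beyond its +x end. Within 60 mm either side of the grip head nothing rises over 55 mm but the head, the sleeve (behind, -x) and the feeler rod (in front).
- sleeve: Dark steel outer tube fixed on the gauge (gauge x -200 to -25, y +-21, z 55 to 100 mm), same frame as gauge. Inside, out of sight, it carries a rigid stop on which the inner tube's end seats; set differently each time, at an arm extension of 0 to 20 mm, so it must be felt: a firm rise of force. Over 45 N there is ramming.
- gauge_arm: Sliding arm: 20 mm square tube running into the sleeve; on its end an aluminium grip head, 36 mm along gauge x, 28 across (gauge y -14.5 to 13.5), 55 to 100 mm above the table, with a feeler rod 68 mm out to +x. Frame parallel to the gauge's, origin at table level under the head's centre. Its gauge x = extension: start 0.035-0.07, end 0.16. Locked: holds 20 N. Free: 3 N drag, no spring.
- lock_button (a joint): Lock button: black plate 28 mm along x, 34 mm high (61.5 to 95.5 mm above the table), 6 mm proud of the grip head's +y face. m: about 0 = out (locked), 0.005 = fully in; moves to -y. About 13 N starts it, 17 N holds it in; half in frees the arm. Head plus button: 34 mm thick, squeezed in 29 mm, then centred on gauge y = 0. Let go, it springs out and locks.
- grip (a point): Point to pinch: middle of the grip head, 82.5 mm above the table; close the fingers along the gauge's y, from above, one on the button and one on the other face.
- pointer (a point): Tip of the 3 mm wide steel pointer that moves with the arm, 44 mm to the -y side of the head's centre and at the same x, on a carriage plate (45 to 55 mm above the table) under the head.
- mark (a point): The mark: tip of the 3 mm wide ridge on the rider, a 20 mm long steel saddle on the scale's outer edge, at gauge y -50, 42 mm above the table; axes parallel to the gauge's. Lined up = pointer and mark at the same place along the gauge's x (the mark is then 6 mm beside the pointer). The rider sits at gauge x 0.09 to 0.14 and stays unless pushed with over 15 N.
- batten: Bystander, not to be moved: loose light-wood stick 170 x 22 x 14 mm; origin at its underside.
- wood_stub: Bystander, not to be moved: loose wood offcut 60 x 20 x 16 mm; origin at its underside.
- pincers: Bystander, not to be moved: loose pincers with two red handles, about 180 x 65 x 16 mm; origin at its underside.
- spray_bottle: Bystander, not to be moved: loose white spray bottle, 68 diameter x 170 tall mm; origin at its underside.
- scissors: Bystander, not to be moved: loose scissors with cream rings, about 190 x 80 x 10 mm; origin at its underside.
- modelling_tool: Bystander, not to be moved: loose wooden modelling spatula about 180 x 25 mm; origin at its underside.

How it is judged:
By the outcome, as a careful person would: the job done as asked, in the order asked, and still so for the second after the job is handed in, while the arm keeps its last pose, push and grip.
It also fails if it takes over 40 s, if anything falls off the work surface, if the arm or the gripper's body presses on something with over 40 N, if the wrist force passes 120 N, or if a joint passes its speed limit or range.

## Working session

There is one attempt and no reset: what is moved stays moved. The work goes in short steps, Python scripts to look and compute and a tool call to move; the robot and the scene stay as the last step left them, time stands still between calls to the robot, and variables do not carry over. Pictures are saved under pics/ and viewed, at most 10 in all, crops included, and the job is handed in when it is done.

Besides the shell and the picture viewer there is one more tool, called as a command line: name --argument value ..., lists and objects as JSON in quotes. carry_out: Moves the arm, as the interface text tells. Shifts and turns lie within -1 to 1; 1 stands for 20 cm of shift or 30 degrees of turn. Its arguments: {"type":"object","properties":{"series":{"type":"string"},"newtons":{"type":"number"}},"required":["series"]}

```bash
mkdir -p pics
cat > h.py <<'E'
import numpy as np, cv2
from workcell import sensors, capture, env, spotter
from scipy.spatial.transform import Rotation as R
def ray(c,px):
    K=c["camera_matrix"];E=np.array(c["extrinsics"]);u=(px[0]-K[0][2])/K[0][0];v=(px[1]-K[1][2])/K[1][1]
    d=E[:3,:3].T@np.array([u,-v,-1.]);o=-E[:3,:3].T@E[:3,3];return o,d/np.linalg.norm(d)
def atz(c,px,z):
    o,d=ray(c,px);return o+d*(z-o[2])/d[2]
def tri(c1,p1,c2,p2):
    o1,d1=ray(c1,p1);o2,d2=ray(c2,p2)
    s=np.linalg.lstsq(np.c_[d1,-d2],o2-o1,rcond=None)[0]
    a=o1+d1*s[0];b=o2+d2*s[1];return (a+b)/2,np.linalg.norm(a-b)
E
cat > a.py <<'E'
from h import *
np.set_printoptions(precision=4,suppress=True)
C={n:capture(n) for n in("top","side")}
for n,c in C.items(): cv2.imwrite(f"pics/{n}0.png",c["image"][:,:,::-1])
for t in["gauge","gauge_arm","grip","pointer","mark","sleeve"]:
    L={}
    for n in C:
        r=spotter.landmark_of(n,t); L[n]=r
        print(t,n,[(np.round(x["point"],1),round(x["p"],2)) for x in r[:2]])
    z={"gauge":0,"gauge_arm":0,"sleeve":0,"grip":.0825,"mark":.042,"pointer":.042}[t]
    for n in C:
        if L[n]: print("  ",n,atz(C[n],L[n][0]["point"],z))
    if L["top"] and L["side"]: print("  tri",tri(C["top"],L["top"][0]["point"],C["side"],L["side"][0]["point"]))
print(sensors.observe(),env.grasp_offset)
print(C["top"]["camera_matrix"],C["top"]["extrinsics"],C["side"]["extrinsics"])
E
python3 a.py
```

```text
gauge top [(array([356. , 258.7]), 0.64)]
gauge side [(array([452.1, 294.2]), 0.29)]
   top [ 0.5722 -0.1014  0.    ]
   side [ 0.7402 -0.2255  0.    ]
  tri (array([ 0.6206, -0.1785,  0.0729]), np.float64(0.1953221613839284))
gauge_arm top [(array([324.9, 258.5]), 0.71), (array([335.7, 303.4]), 0.32)]
gauge_arm side [(array([319.3, 272.2]), 0.8)]
   top [ 0.5737 -0.0391  0.    ]
   side [ 0.5752 -0.0337  0.    ]
  tri (array([ 0.5724, -0.0386,  0.0064]), np.float64(0.001640602195216375))
grip top [(array([321.3, 255.6]), 0.89)]
grip side [(array([393.7, 259.8]), 0.38)]
   top [ 0.5722 -0.0324  0.0825]
   side [ 0.6516 -0.1467  0.0825]
  tri (array([ 0.6207, -0.0834,  0.0588]), np.float64(0.1378233159613529))
pointer top [(array([323.7, 238.3]), 0.58)]
pointer side [(array([334.7, 244.2]), 0.7), (array([340.7, 291.1]), 0.68)]
   top [ 0.6093 -0.0374  0.042 ]
   side [ 0.6198 -0.0235  0.042 ]
  tri (array([ 0.6073, -0.0376,  0.0605]), np.float64(0.0007035323426023292))
mark top [(array([301.6, 235.1]), 0.51)]
mark side [(array([323.1, 236.8]), 0.46)]
   top [0.6163 0.0052 0.042 ]
   s
[... 351 characters left out ...]
rt': array([  0.0019, -45.8307, -41.7992,   0.0001,   0.0003,   0.    ]), 'eef_pos': array([ 0.1657, -0.5767,  0.2313]), 'tool_rot': array([ 3.1108,  0.438 , -0.    ]), 'wrist_force': array([-0.069 , -0.1047, -0.1347]), 'torque': array([-0.0047,  0.0296, -0.0324]), 'finger_force': 0.0, 'grip_width': 0.9960631450835362} 0.0187
[[506.9238   0.     316.7663]
 [  0.     506.9238 245.1158]
 [  0.       0.       1.    ]] [[-0.0159 -0.9997 -0.0163 -0.0136]
 [ 0.9938 -0.0176  0.1099 -0.5976]
 [-0.1101 -0.0144  0.9938 -0.9547]
 [ 0.      0.      0.      1.    ]] [[ 0.7934 -0.6085  0.0137 -0.4819]
 [ 0.416   0.5586  0.7176 -0.2827]
 [-0.4443 -0.5636  0.6963 -0.64  ]
 [ 0.      0.      0.      1.    ]]
```

```bash
python3 -c "
import cv2
a=cv2.imread('pics/top0.png');cv2.imwrite('pics/top0c.png',cv2.resize(a[150:350,180:440],None,fx=3,fy=3,interpolation=cv2.INTER_CUBIC))
a=cv2.imread('pics/side0.png');cv2.imwrite('pics/side0c.png',a)"
```

```text
(no output)
```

View pics/top0c.png

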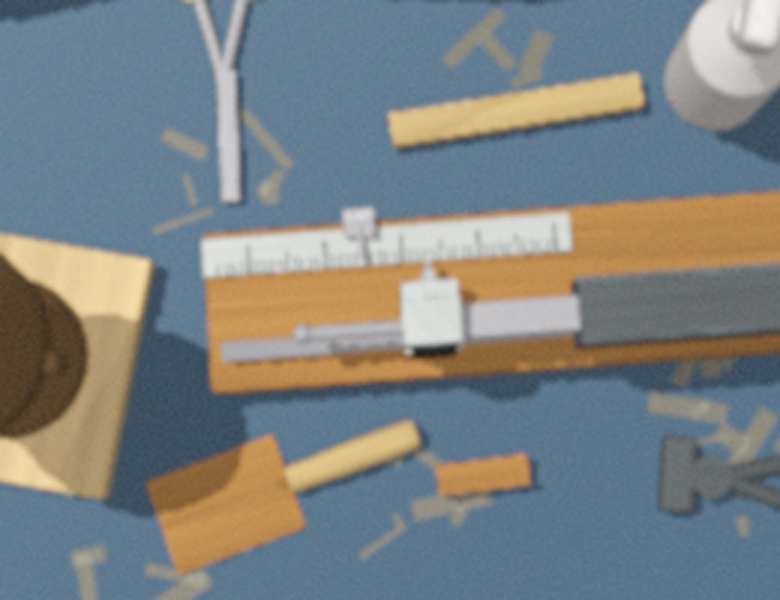

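View pics/side0.png

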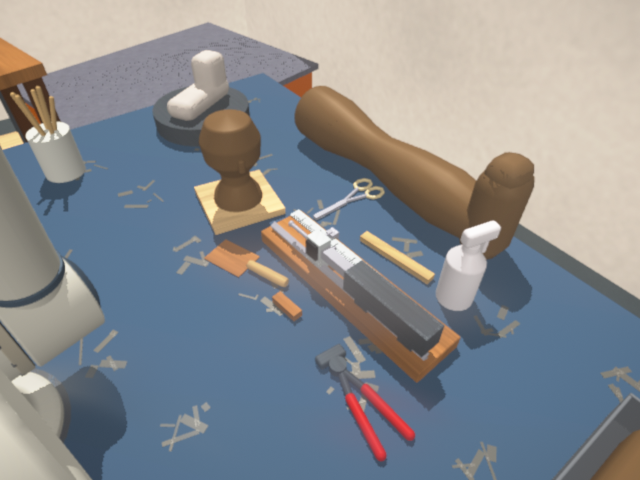

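The top crop shows the head at crop px (432,314), the button on its lower side (world -x), the sleeve at the right and the rider's ridge at about (366,245). Gauge +x runs left, which is about world +y, and the side view agrees. Next I measure the bed's axis precisely.

```bash
cat > b.py <<'E'
from h import *
np.set_printoptions(precision=4,suppress=True)
c=capture("top");im=c["image"].astype(int)
# bed edge facing robot (gauge y=+30,z=.03): lowest orange pixel per column
P=[]
for u in list(range(256,318))+list(range(366,400)):
    col=im[240:290,u]; s=(col[:,0]-col[:,2]).astype(float)
    k=np.where((s[:-1]>30)&(s[1:]<=30))[0]
    if len(k): k=k[-1]; P.append(atz(c,(u,240+k+(s[k]-30)/(s[k]-s[k+1])),.03))
P=np.array(P)
l=cv2.fitLine(P[:,:2].astype(np.float32),cv2.DIST_HUBER,0,.001,.001).ravel()
d=l[:2]*np.sign(l[1]); yaw=np.arctan2(d[1],d[0]); print("bed dir",np.degrees(yaw),len(P))
ex=d; ey=np.array([-d[1],d[0]])
f=lambda u,v:(180+u/3,150+v/3)
p0=l[2:]-ey*.03
print("axis pt",p0)
g=lambda w:(np.dot(w[:2]-p0,ex),np.dot(w[:2]-p0,ey))
for n,q,z in[("bed+x far",(202,237),.03),("bed+x near",(211,393),.03),("head c",(432.5,314),.1),("sleeve a",(577,280),.1),("sleeve b",(580,345),.1),("ridge",(366,247),.042),("pointer",(429,268),.045)]:
    w=atz(c,f(*q),z); print(n,w,np.round(np.array(g(w))*1000,1))
for t,z in[("grip",.0825),("mark",.042),("pointer",.042)]:
    for r in spotter.landmark_of("top",t)[:1]: w=atz(c,r["point"],z);print(t,r["point"],w,np.array(g(w))*1000)
s=sensors.observe();Rt=R.from_rotvec(s["tool_rot"]).as_matrix();print(Rt)
E
python3 b.py
```

```text
bed dir 93.369194 96
axis pt [ 0.567  -0.0281]
bed+x far [0.6319 0.1123 0.03  ] [136.3 -73.1]
bed+x near [0.5298 0.1065 0.03  ] [136.6  29.2]
head c [ 0.5723 -0.0378  0.1   ] [-10.   -4.7]
sleeve a [ 0.5914 -0.1254  0.1   ] [-98.6 -18.6]
sleeve b [ 0.552  -0.1261  0.1   ] [-97.   20.7]
ridge [0.6217 0.0044 0.042 ] [ 29.2 -56.6]
pointer [ 0.607 -0.036  0.045] [-10.3 -39.5]
grip [322.1, 254.7] [ 0.5739 -0.0339  0.0825] [-6.2712 -6.5492]
mark [304.5, 237.1] [ 0.6123 -0.0003  0.042 ] [ 25.0291 -46.9277]
pointer [321.3, 237.9] [ 0.6102 -0.0328  0.042 ] [ -7.2473 -42.8809]
[[ 0.9611  0.2761  0.    ]
 [ 0.2761 -0.9611 -0.    ]
 [ 0.      0.     -1.    ]]
```

carry_out --series "0.1685 -0.1272 0 0 1;0.1685 -0.1272 0 0 1;0.1685 -0.1272 0 0 1;0.1685 -0.1272 0 0 1;0.1685 -0.1272 0 0 1;0.1685 -0.1272 0 0 1;0.1685 -0.1272 0 0 1;0.1685 -0.1272 0 0 1;0.1685 -0.1272 0 0 1;0.1685 -0.1272 0 0 1;0.1685 -0.1272 0 0 1;0.1685 -0.1272 0 0 1" --newtons 60

```text
t: 2.1
eef_pos: [0.4709, -0.17, 0.2316]
tool_rot: [3.11, 0.438, 0.001]
wrist_force: [-0.2, -0.7, -0.5]
grip_width: 1.002
finger_force: 0.0
```

carry_out --series "0.1685 -0.1272 0 0 1;0.1685 -0.1272 0 0 1;0.1685 -0.1272 0 0 1;0 0 0 -0.2864 1;0 0 0 -0.2864 1;0 0 0 -0.2864 1;0 0 0 -0.2864 1;0 0 0 -0.2864 1;0 0 0 -0.2864 1;0 0 0 -0.2864 1;0 0 0 -0.2864 1;0 0 0 -0.2864 1"

```text
t: 3.3
eef_pos: [0.5461, -0.0703, 0.2313]
tool_rot: [2.148, 2.292, 0.0]
wrist_force: [0.5, -0.3, 0.6]
grip_width: 1.001
finger_force: 0.0
```

```bash
cat > c.py <<'E'
from h import *
np.set_printoptions(precision=4,suppress=True)
s=sensors.observe();T=R.from_rotvec(s["tool_rot"]).as_matrix();print(s["t"],s["eef_pos"],T[:,0],s["wrist_force"])
c=capture("wrist");cv2.imwrite("pics/w1.png",c["image"][:,:,::-1]);print(c["camera_matrix"],c["extrinsics"])
E
python3 c.py
```

```text
3.3 [ 0.5461 -0.0703  0.2313] [-0.0648  0.9979  0.    ] [ 0.4868 -0.3338  0.5628]
[[371.6483   0.     319.7875]
 [  0.     371.6483 234.1268]
 [  0.       0.       1.    ]] [[ 0.9979  0.0647 -0.0008 -0.5395]
 [-0.0614  0.9436 -0.3253  0.1412]
 [-0.0203  0.3247  0.9456 -0.3469]
 [ 0.      0.      0.      1.    ]]
```

View pics/w1.png

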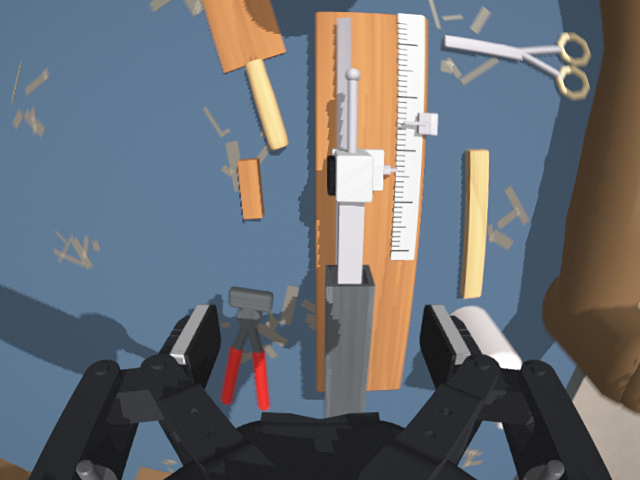

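The wrist view shows the head top at about (355,175), the button at its left (332,175), the pointer tip at (397,171), the rider's ridge tip at (398,125) and the sleeve mouth at row 268. I'll convert these with the fisheye model.

```bash
cat >> h.py <<'E'
def fray(c,px):
    K=c["camera_matrix"];E=np.array(c["extrinsics"]);v=np.array([(px[0]-K[0][2])/K[0][0],(px[1]-K[1][2])/K[1][1]])
    th=np.linalg.norm(v);m=v/th*np.sin(th)
    return -E[:3,:3].T@E[:3,3],E[:3,:3].T@np.array([m[0],-m[1],-np.cos(th)])
def fz(c,px,z):
    o,d=fray(c,px);return o+d*(z-o[2])/d[2]
E
cat > d.py <<'E'
from h import *
np.set_printoptions(precision=4,suppress=True)
c=capture("wrist");im=c["image"].astype(int)
def edge(r0,r1,c0,c1,z,lastorange):
    P=[]
    for v in range(r0,r1):
        s=(im[v,c0:c1,0]-im[v,c0:c1,2])
        k=np.where((s[:-1]<=30)&(s[1:]>30))[0] if not lastorange else np.where((s[:-1]>30)&(s[1:]<=30))[0]
        if len(k): P.append(fz(c,(c0+k[-1 if lastorange else 0]+.5,v),z))
    l=cv2.fitLine(np.array(P)[:,:2].astype(np.float32),cv2.DIST_HUBER,0,.001,.001).ravel();d=l[:2]*np.sign(l[1])
    print("edge dir",np.degrees(np.arctan2(d[1],d[0])),len(P));return d,l[2:]
d1,q1=edge(20,140,300,335,.03,False)
d2,q2=edge(270,370,380,440,.03,True)
d=d1;ey=np.array([-d[1],d[0]]);p0=q1-.03*ey
print("bed width",np.dot(q1-q2,ey))
g=lambda w:np.round(1000*np.array((np.dot(w[:2]-p0,d),np.dot(w[:2]-p0,ey))),1)
for n,q,z in[("bedend",(317,12),.03),("bedend2",(397,12),.03),("headFL",(336,150),.1),("headFR",(371,150),.1),("headBR",(373,200),.1),("headBL",(338,201),.1),("slvL",(328,267),.1),("slvR",(374,267),.1),("pointer",(397,171),.045),("ridge",(399,125),.042)]:
    w=fz(c,q,z);print(n,w,g(w))
for t,z in[("grip",.0825),("mark",.042),("pointer",.045),("gauge_arm",0),("sleeve",0)]:
    for r in spotter.landmark_of("wrist",t)[:1]: w=fz(c,r["point"],z);print(t,round(r["p"],2),r["point"],w,g(w))
E
python3 d.py; python3 -c "
import cv2
a=cv2.imread('pics/w1.png');cv2.imwrite('pics/w1c.png',cv2.resize(a[110:280,310:450],None,fx=3.5,fy=3.5,interpolation=cv2.INTER_CUBIC))"
```

```text
edge dir 93.422295 120
edge dir 93.16025 100
bed width 0.10287904
bedend [0.5298 0.1075 0.03  ] [70.6 30.7]
bedend2 [0.6026 0.1158 0.03  ] [ 74.5 -42.4]
headFL [ 0.5531 -0.0137  0.1   ] [-51.7  14.7]
headFR [ 0.5789 -0.0114  0.1   ] [-51.  -11.2]
headBR [ 0.5844 -0.0493  0.1   ] [-89.2 -14.4]
headBL [ 0.5578 -0.0522  0.1   ] [-90.5  12.3]
slvL [ 0.5546 -0.1071  0.1   ] [-145.1   18.8]
slvR [ 0.5918 -0.1046  0.1   ] [-144.8  -18.5]
pointer [ 0.6125 -0.0333  0.045 ] [-74.9 -43.4]
ridge [0.6105 0.0083 0.042 ] [-33.2 -43.8]
grip 0.75 [348.7, 175.3] [ 0.5657 -0.0348  0.0825] [-73.6   3.4]
mark 0.6 [405.0, 122.8] [0.6157 0.0109 0.042 ] [-30.9 -49.3]
pointer 0.68 [399.1, 170.9] [ 0.6145 -0.033   0.045 ] [-74.7 -45.4]
gauge_arm 0.76 [345.8, 161.7] [ 0.569 -0.035  0.   ] [-73.9   0.1]
```

View pics/w1c.png

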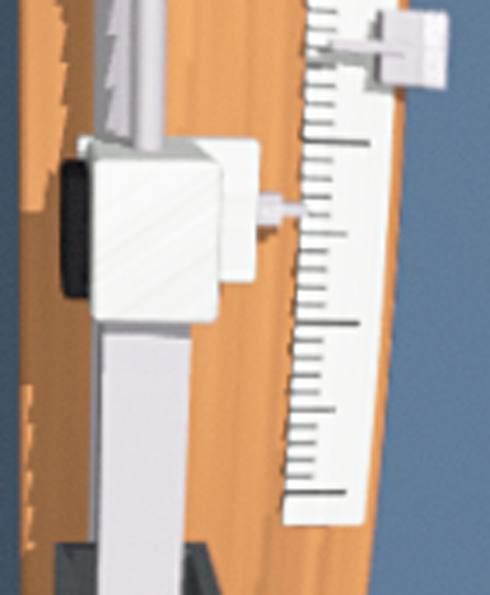

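The 3.5x crop puts the head's top-face edges at crop rows 158 and 322. The head centre then comes out at about world (0.5685, -0.035), extension about 66 mm and pointer to mark about 43 mm. The gauge direction is 93.4°. I move above the head and lower with the fingers open.

carry_out --series "0.0845 0.0615 0 0.01 1;0.0845 0.0615 0 0 1;0 0 0.13 0 1;0 0 0.13 0 1;0 0 0.13 0 1;0 0 0.13 0 1;0 0 0 0 1;0 0 0 0 1"

```text
t: 4.45
eef_pos: [0.5687, -0.0352, 0.1275]
tool_rot: [-2.162, -2.279, 0.001]
wrist_force: [0.4, 0.6, -0.0]
grip_width: 1.003
finger_force: 0.0
```

```bash
cat > e.py <<'E'
from h import *
import sys
np.set_printoptions(precision=4,suppress=True)
s=sensors.observe();T=R.from_rotvec(s["tool_rot"]).as_matrix();print(s["t"],s["eef_pos"],np.degrees(np.arctan2(T[1,0],T[0,0])),s["wrist_force"],s["torque"],s["grip_width"],s["finger_force"])
c=capture("wrist");cv2.imwrite(f"pics/{sys.argv[1]}.png",c["image"][:,:,::-1])
for t,z in[("grip",.0825),("mark",.042),("pointer",.045),("gauge_arm",0)]:
    for r in spotter.landmark_of("wrist",t)[:1]: w=fz(c,r["point"],z);print(t,round(r["p"],2),r["point"],w)
E
python3 e.py w2
```

```text
4.45 [ 0.5687 -0.0352  0.1275] 93.00852273502578 [ 0.4374  0.6079 -0.0031] [-0.0163  0.0572  0.0041] 1.0029540789523992 0.0
grip 0.83 [323.1, 263.4] [ 0.5695 -0.0318  0.0825]
mark 0.57 [400.8, 179.2] [0.6165 0.0105 0.042 ]
pointer 0.57 [389.4, 245.3] [ 0.6132 -0.0331  0.045 ]
gauge_arm 0.77 [319.2, 223.1] [ 0.5672 -0.0344  0.    ]
```

View pics/w2.png

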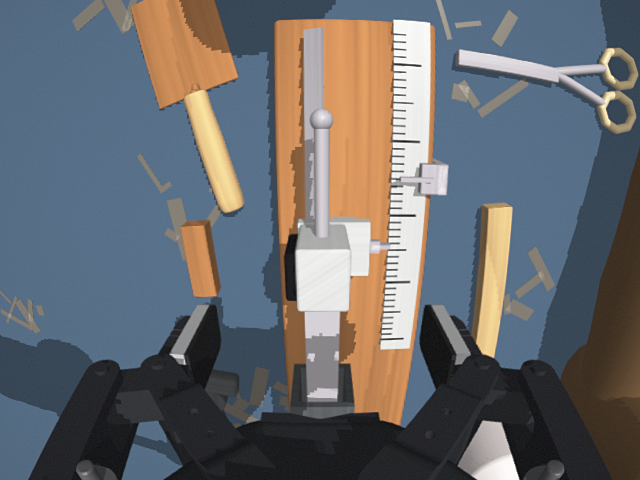

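The head is centred between the fingers (head plus button at cols 288–350, fingers symmetric about 320). Lower the rest of the way and close at moderate force.

carry_out --series "0.0075 0 0.11 -0.013 1;0 0 0.11 0 1;0 0 0.107 0 1;0 0 0 0 1;0 0 0 0 -0.3;0 0 0 0 -0.3;0 0 0 0 -0.3;0 0 0 0 -0.3;0 0 0 0 -0.3;0 0 0 0 -0.3" --newtons 50

```text
t: 5.7
eef_pos: [0.5689, -0.0339, 0.0637]
tool_rot: [2.153, 2.286, 0.0]
wrist_force: [-3.5, 0.4, 6.3]
grip_width: 0.36
finger_force: 13.9
```

carry_out --series "0 0 0 0 -0.6;0 0 0 0 -0.6;0 0 0 0 -0.6;0 0 0 0 -0.6" --newtons 50

```text
t: 6.1
eef_pos: [0.57, -0.0338, 0.064]
tool_rot: [2.152, 2.285, 0.003]
wrist_force: [3.5, 0.9, 6.6]
grip_width: 0.323
finger_force: 53.8
```

```bash
python3 e.py w3
```

```text
6.1 [ 0.57   -0.0338  0.064 ] 93.44286593826374 [3.4557 0.8831 6.5706] [-0.0486  0.8109 -0.1728] 0.3232589402362221 53.835570216178894
grip 0.64 [320.5, 335.4] [ 0.5695 -0.0344  0.0825]
mark 0.85 [425.5, 205.3] [0.6162 0.0116 0.042 ]
pointer 0.94 [407.1, 293.7] [ 0.613  -0.0335  0.045 ]
gauge_arm 0.85 [320.2, 255.4] [ 0.5696 -0.0335  0.    ]
```

carry_out --series "-0.01 0 -0.0075 0 -0.6;-0.01 0 0 0 -0.6;0 0 0 0 -0.6"

```text
t: 6.65
eef_pos: [0.5701, -0.0372, 0.0641]
tool_rot: [2.153, 2.286, 0.004]
wrist_force: [7.3, 3.0, 0.4]
grip_width: 0.324
finger_force: 53.2
```

carry_out --series "-0.02 0.0075 0 0 -0.6;-0.025 0 0 0 -0.6;-0.025 0 0 0 -0.6;-0.025 0 0 0 -0.6;-0.025 0 0 0 -0.6;-0.025 0 0 0 -0.6;-0.025 0 0 0 -0.6;0 0 0 0 -0.6"

```text
t: 7.45
eef_pos: [0.5722, -0.0723, 0.064]
tool_rot: [-2.154, -2.287, 0.001]
wrist_force: [-2.7, -0.0, 4.8]
grip_width: 0.328
finger_force: 54.9
```

carry_out --series "-0.01 0 0 0 -0.6;-0.01 0 0 0 -0.6;-0.01 0 0 0 -0.6;0 0 0 0 -0.6"

```text
t: 7.85
eef_pos: [0.5725, -0.0777, 0.0641]
tool_rot: [-2.154, -2.287, 0.001]
wrist_force: [-3.7, 2.3, 4.9]
grip_width: 0.321
finger_force: 54.9
```

carry_out --series "-0.01 0 0 0 -0.6;-0.01 0 0 0 -0.6;0 0 0 0 -0.6"

```text
t: 8.15
eef_pos: [0.5726, -0.0802, 0.064]
tool_rot: [-2.151, -2.286, -0.002]
wrist_force: [-3.5, 7.8, 6.7]
grip_width: 0.322
finger_force: 55.2
```

carry_out --series "-0.01 0 0 0 -0.6;-0.01 0 0 0 -0.6;0 0 0 0 -0.6"

```text
t: 8.45
eef_pos: [0.5726, -0.0802, 0.064]
tool_rot: [-2.145, -2.285, -0.008]
wrist_force: [-7.1, 21.3, 8.1]
grip_width: 0.323
finger_force: 55.8
```

carry_out --series "-0.005 0 0 0 -0.6;0 0 0 0 -0.6"

```text
t: 8.65
eef_pos: [0.5726, -0.0802, 0.064]
tool_rot: [-2.143, -2.284, -0.01]
wrist_force: [-7.1, 24.3, 8.6]
grip_width: 0.324
finger_force: 56.0
```

carry_out --series "0.02 0 0 0 -0.6;0.02 0 0 0 -0.6;0.02 0 0 0 -0.6;0.025 0 0 0 -0.6;0.025 0 0 0 -0.6;0.025 0 0 0 -0.6;0.025 0 0 0 -0.6;0.025 0 0 0 -0.6;0.025 0 0 0 -0.6;0.025 0 0 0 -0.6;0.025 0 0 0 -0.6;0 0 0 0 -0.6"

```text
t: 9.85
eef_pos: [0.5701, -0.0348, 0.064]
tool_rot: [2.154, 2.287, -0.001]
wrist_force: [-4.0, -0.6, 5.9]
grip_width: 0.323
finger_force: 54.6
```

carry_out --series "0.025 0 0 0 -0.6;0.025 0 0 0 -0.6;0.025 0 0 0 -0.6;0.025 0 0 0 -0.6;0.025 0 0 0 -0.6;0.025 0 0 0 -0.6;0.025 0 0 0 -0.6;0.015 0 0 0 -0.6;0 0 0 0 -0.6;0 0 0 0 -0.6"

```text
t: 10.85
eef_pos: [0.5679, 0.003, 0.064]
tool_rot: [2.154, 2.287, -0.0]
wrist_force: [-2.9, -0.9, 5.2]
grip_width: 0.322
finger_force: 54.5
```

```bash
python3 e.py w4; python3 -c "
import cv2
a=cv2.imread('pics/w4.png');cv2.imwrite('pics/w4c.png',cv2.resize(a[220:360,340:500],None,fx=4,fy=4,interpolation=cv2.INTER_CUBIC))"
```

```text
10.85 [0.5679 0.003  0.064 ] 93.44226047546069 [-2.9472 -0.8598  5.1899] [0.2235 1.014  0.1272] 0.3215995891628089 54.47405934333801
grip 0.86 [319.3, 334.3] [0.5669 0.0029 0.0825]
mark 0.19 [476.8, 471.0] [ 0.7042 -0.1633  0.042 ]
pointer 0.9 [407.9, 295.5] [0.6114 0.0024 0.045 ]
gauge_arm 0.6 [319.2, 258.0] [0.5668 0.0015 0.    ]
```

View pics/w4c.png

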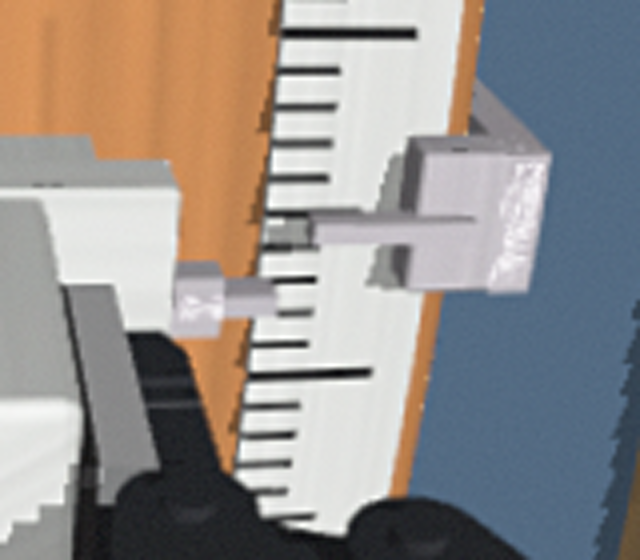

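Crop: pointer tip centre at (272,297), i.e. px (408,294). The mark's ridge tip is at (313,228), i.e. px (418,277), about 2 ticks or 10 mm further out. I'll triangulate both over the stored views.

```bash
cat > f.py <<'E'
from h import *
np.set_printoptions(precision=4,suppress=True)
c=capture("wrist");s=sensors.observe()
def M(p,r):
    m=np.eye(4);m[:3,:3]=R.from_rotvec(r).as_matrix();m[:3,3]=p;return m
Y=lambda a:(R.from_euler('z',a,degrees=True)*R.from_euler('x',180,degrees=True)).as_rotvec()
TC=np.linalg.inv(np.array(c["extrinsics"])@M(s["eef_pos"],s["tool_rot"]))  # cam in tool
poses=[((.5461,-.0703,.2313),Y(93.71)),((.5687,-.0352,.1275),Y(93.01)),((.57,-.0338,.064),Y(93.443)),(s["eef_pos"],s["tool_rot"])]
def mt(px,idx):
    A=np.zeros((3,3));b=np.zeros(3);L=[]
    for p,i in zip(px,idx):
        cc=dict(camera_matrix=c["camera_matrix"],extrinsics=np.linalg.inv(M(*poses[i])@TC));o,d=fray(cc,p);d/=np.linalg.norm(d)
        N=np.eye(3)-np.outer(d,d);A+=N;b+=N@o;L.append((o,d))
    x=np.linalg.solve(A,b);return x,[np.round(np.linalg.norm(np.cross(x-o,d))*1e3,2) for o,d in L]
print("mark",mt([(403,124.5),(400,180.5),(418.2,277)],[0,1,3]))
print("pointer before",mt([(397.5,170.5),(390,246),(407.5,293.7)],[0,1,2]))
for z in(.040,.042,.045,.05):
    print(z,"pointer",fz(c,(408,294),z),"mark",fz(c,(418.2,277),z))
print(-np.array(c["extrinsics"])[:3,:3].T@np.array(c["extrinsics"])[:3,3])
E
python3 f.py
```

```text
mark (array([0.617 , 0.0087, 0.0363]), [np.float64(1.19), np.float64(0.42), np.float64(0.79)])
pointer before (array([ 0.6133, -0.0334,  0.0451]), [np.float64(0.23), np.float64(0.45), np.float64(0.23)])
0.04 pointer [0.6128 0.0006 0.04  ] mark [0.6166 0.0105 0.04  ]
0.042 pointer [0.6122 0.0016 0.042 ] mark [0.616  0.0114 0.042 ]
0.045 pointer [0.6113 0.0032 0.045 ] mark [0.615  0.0128 0.045 ]
0.05 pointer [0.6098 0.0058 0.05  ] mark [0.6134 0.0151 0.05  ]
[0.5622 0.0876 0.2062]
```

carry_out --series "0.01 0 0 0 -0.6;0.01 0 0 0 -0.6;0.01 0 0 0 -0.6;0.006 0 0 0 -0.6;0 0 0 0 -0.6;0 0 0 0 -0.6;0 0 0 0 -0.6"

```text
t: 11.85
eef_pos: [0.5675, 0.0098, 0.064]
tool_rot: [2.154, 2.287, -0.001]
wrist_force: [-2.7, -1.9, 4.9]
grip_width: 0.321
finger_force: 54.5
```

```bash
cat > g.py <<'E'
from h import *
s=sensors.observe();print(s["eef_pos"],s["wrist_force"])
c=capture("wrist");w=cv2.resize(c["image"][250:320,370:450,::-1],None,fx=5,fy=5,interpolation=cv2.INTER_CUBIC)
ims={}
for n in("top","side"): ims[n]=np.mean([capture(n)["image"].astype(float) for _ in range(8)],0).astype(np.uint8)
t=cv2.resize(ims["top"][215:255,280:330,::-1],None,fx=8,fy=8,interpolation=cv2.INTER_CUBIC)
d=cv2.resize(ims["side"][215:255,295:345,::-1],None,fx=8,fy=8,interpolation=cv2.INTER_CUBIC)
W=np.zeros((600,800,3),np.uint8);W[:250,:400]=w[:250,:400];W[:320,400:]=t[:320];W[280:600,:400]=d[:320]
cv2.imwrite("pics/m5.png",W);cv2.imwrite("pics/w5.png",c["image"][:,:,::-1])
for n in("top","side","wrist"):
    for k in("pointer","mark"): print(n,k,[(np.round(r["point"],1),round(r["p"],2)) for r in spotter.landmark_of(n,k)[:1]])
E
python3 g.py
```

```text
[0.56747226 0.00976844 0.06399203] [-2.69019006 -1.91295224  4.85164839]
top pointer []
top mark []
side pointer [(array([320. , 233.4]), 0.66)]
side mark [(array([325.4, 238.8]), 0.59)]
wrist pointer [(array([403.4, 292.8]), 0.76)]
wrist mark [(array([414. , 290.1]), 0.56)]
```

View pics/m5.png

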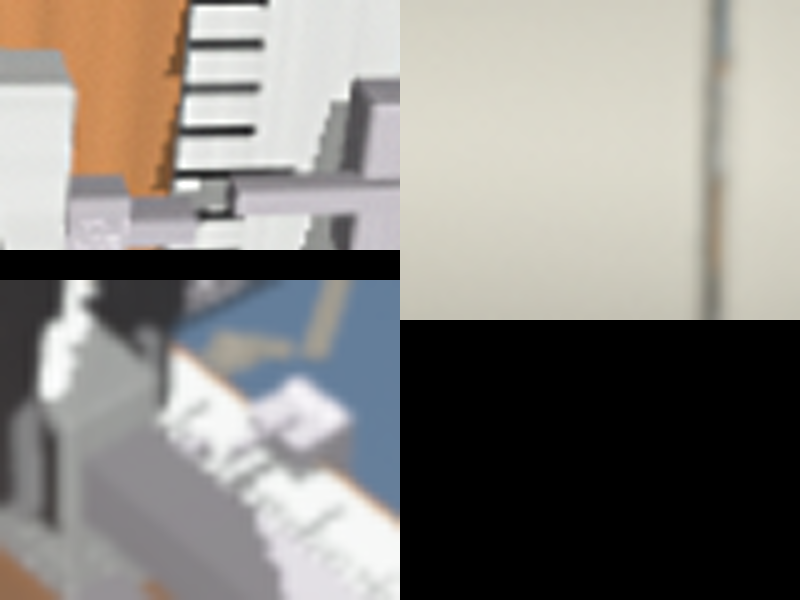

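The top view is blocked by the arm and the side view is too coarse. The wrist crop shows the pointer tip just short of the ridge, so I enlarge that.

```bash
python3 -c "
import cv2
a=cv2.imread('pics/w5.png');cv2.imwrite('pics/w5c.png',cv2.resize(a[275:315,380:440],None,fx=13,fy=13,interpolation=cv2.INTER_CUBIC))"
```

```text
(no output)
```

View pics/w5c.png

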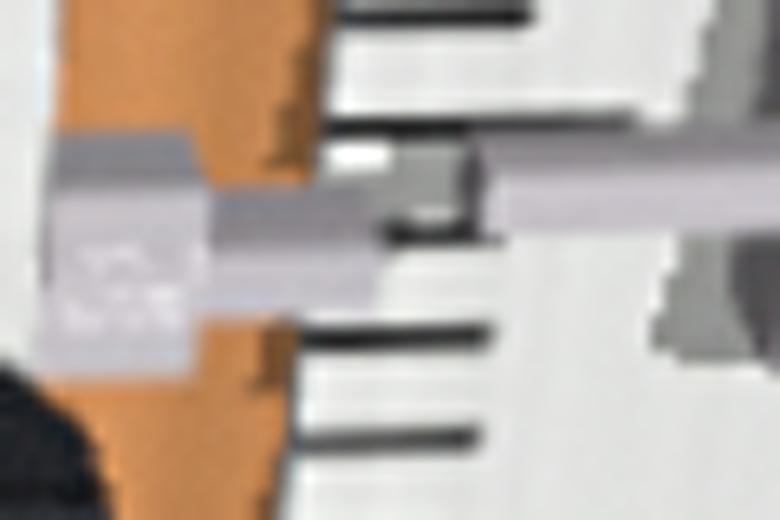

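Here the pointer's top face spans crop rows 245–315, i.e. px (409.1,296.5). The ridge's top face spans rows 165–235, i.e. px (416.9,290.4). The pointer's height matters in this oblique view, so I also re-measure the steeper views taken before the grasp.

```bash
python3 -c "
import cv2,numpy as np
W=np.zeros((600,800,3),np.uint8)
f=lambda n,r,c,h,w:cv2.resize(cv2.imread(f'pics/{n}.png')[r:r+h,c:c+w],None,fx=10,fy=10,interpolation=cv2.INTER_CUBIC)
W[:600,:400]=f('w1',115,388,60,40)
W[:290,410:790]=f('w2',168,380,29,38)
W[300:590,410:790]=f('w2',232,368,29,38)
cv2.imwrite('pics/m6.png',W)"
```

```text
(no output)
```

View pics/m6.png

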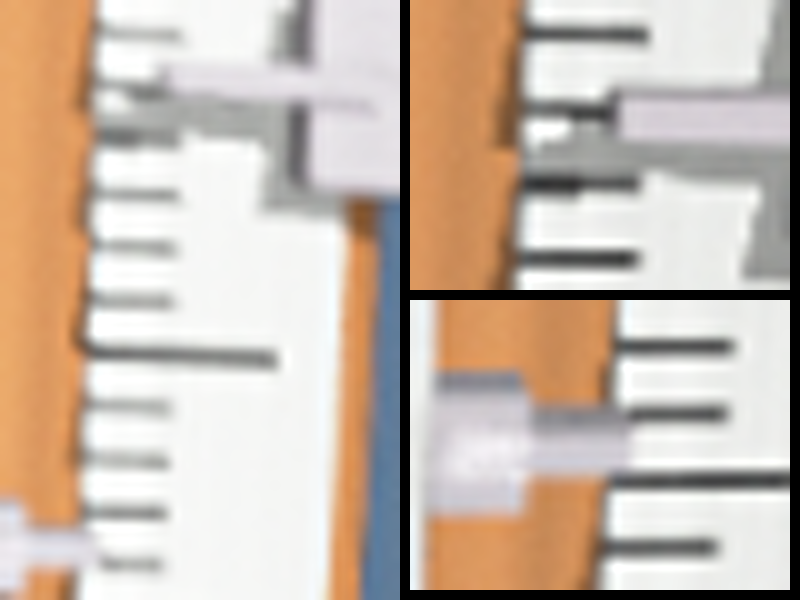

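```bash
sed '/^print/,$d' f.py > f2.py
cat >> f2.py <<'E'
poses[3]=((.5679,.003,.064),Y(93.442));poses.append((s["eef_pos"],s["tool_rot"]))
mk=[(403.3,122.3),(399.9,179.4),(417.9,277.6),(416.5,289.9)];mi=[0,1,3,4]
pt=[(396.8,169.6),(389.6,246.7),(408.6,296.1)];pi=[0,1,2]
print(s["eef_pos"],s["t"]);print(mt(mk,mi));print(mt(pt,pi))
def at(p,i,z): return fz(dict(camera_matrix=c["camera_matrix"],extrinsics=np.linalg.inv(M(*poses[i])@TC)),p,z)
for p,i in zip(mk,mi): print("mark",i,at(p,i,.042))
for z in(.042,.045,.048):
    print(z,"ptr rel TCP x",[np.round(1e3*((at(p,i,z)[:2]-np.array((.57,-.0338)))@np.array((-.0593,.9982))),2) for p,i in zip(pt,pi)],"lateral",[at(p,i,z)[0].round(4) for p,i in zip(pt,pi)])
print("now ptr",[(z,at((408.6,296.1),4,z)) for z in(.042,.045,.048)])
E
python3 f2.py
```

```text
[0.5675 0.0097 0.064 ] 13.05
(array([0.6158, 0.0106, 0.0413]), [np.float64(0.98), np.float64(0.53), np.float64(0.4), np.float64(0.31)])
(array([ 0.6118, -0.0317,  0.051 ]), [np.float64(0.7), np.float64(0.46), np.float64(0.3)])
mark 0 [0.6147 0.0107 0.042 ]
mark 1 [0.6161 0.0103 0.042 ]
mark 3 [0.6159 0.0111 0.042 ]
mark 4 [0.6159 0.0109 0.042 ]
0.042 ptr rel TCP x [np.float64(-1.73), np.float64(-4.02), np.float64(-5.19)] lateral [np.float64(0.6131), np.float64(0.6143), np.float64(0.6149)]
0.045 ptr rel TCP x [np.float64(-1.26), np.float64(-2.87), np.float64(-3.55)] lateral [np.float64(0.6124), np.float64(0.6136), np.float64(0.6139)]
0.048 ptr rel TCP x [np.float64(-0.8), np.float64(-1.72), np.float64(-1.91)] lateral [np.float64(0.6118), np.float64(0.6129), np.float64(0.613)]
now ptr [(0.042, array([0.6123, 0.0072, 0.042 ])), (0.045, array([0.6114, 0.0088, 0.045 ])), (0.048, array([0.6105, 0.0104, 0.048 ]))]
```

Tick-ruler readings and triangulation over the three wrist views agree. The pointer top is at about z 0.050, in keeping with the 6 mm side offset, and the pointer is now about 1.2 mm past the mark. I ease it back to TCP y of about 0.0085.

carry_out --series "-0.005 0 0 0 -0.6;-0.004 0 0 0 -0.6;0 0 0 0 -0.6;0 0 0 0 -0.6;0 0 0 0 -0.6"

```text
t: 13.55
eef_pos: [0.5675, 0.0091, 0.064]
tool_rot: [-2.153, -2.287, -0.001]
wrist_force: [-3.0, 1.7, 4.9]
grip_width: 0.316
finger_force: 54.5
```

carry_out --series "-0.003 0 0 0 -0.6;0 0 0 0 -0.6;0 0 0 0 -0.6;0 0 0 0 -0.6"

```text
t: 13.95
eef_pos: [0.5675, 0.0086, 0.064]
tool_rot: [-2.152, -2.287, -0.001]
wrist_force: [-3.3, 2.4, 6.6]
grip_width: 0.324
finger_force: 54.5
```

```bash
python3 -c "
from h import *
s=sensors.observe();print(s['t'],s['eef_pos'],s['wrist_force'],s['dq'].round(4))
c=capture('wrist');cv2.imwrite('pics/w7.png',c['image'][:,:,::-1])
cv2.imwrite('pics/w7c.png',cv2.resize(c['image'][275:315,380:440,::-1],None,fx=13,fy=13,interpolation=cv2.INTER_CUBIC))"
```

```text
13.95 [0.5675454  0.00860879 0.06400098] [-3.27873531  2.39635566  6.64050344] [-0.     -0.001  -0.0005 -0.0001  0.     -0.0015]
```

View pics/w7c.png

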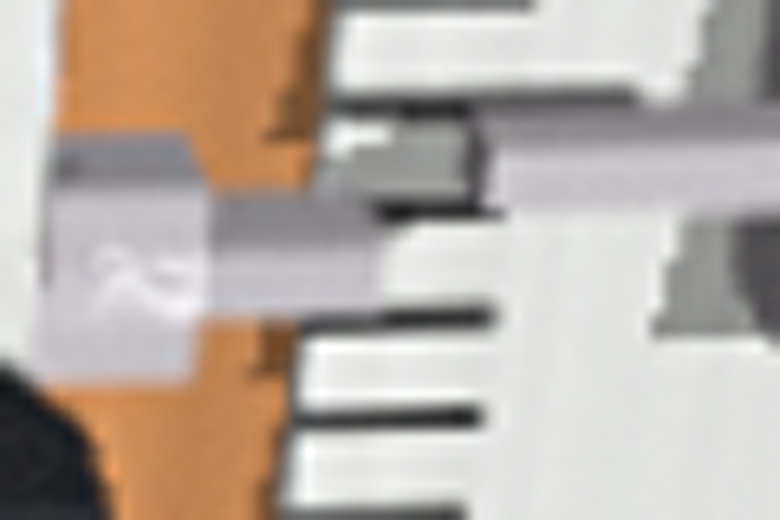

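The picture shows the pointer still fixed relative to the fingers, so there was no slip, and the ridge is now where my height-corrected estimate puts alignment. The arm is still and the grip holds 54 N. I hand in.

```bash
python3 -c "
from workcell import env
print(env.hand_in())"
```

```text
the job is handed in; nothing more can be done
None
```

I handed the job in with the arm seated on its stop (felt at 24 N), then drawn out, eased back about 1 mm and held still on the rider's mark, with the button squeezed at 54 N; alignment is good to about 1 mm by the wrist camera only, and no verdict came back.

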